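# Lay out sounders by size beside the test box

### The job

Lay the four black sounders out for testing, one on each white mark of the grey board, in order of diameter: the smallest on the mark next to the grey test box, the largest on the mark farthest from it. Set each one down flat, right way up and well centred on its mark, let go of it, and leave the standing 9 V battery where it is.

Things in the scene. Friction and masses are not known exactly. Their poses are not given: they have to be found in the camera images.
- sounder_30: The smallest of four loose black plastic sounders: upright round case 30 mm in diameter, 18 mm high, about 20 g, flat on the bench, with two flat ears (3 mm thick, 13 mm wide, at its foot) sticking out 9 mm at its +x and -x sides (48 mm over the ears). Origin: centre of the underside; z up; x along the ears, so the case is gripped across y.
- sounder_40: The second smallest of four loose black plastic sounders: upright round case 40 mm in diameter, 20 mm high, about 30 g, flat on the bench, with two flat ears (3 mm thick, 13 mm wide, at its foot) sticking out 9 mm at its +x and -x sides (58 mm over the ears). Origin: centre of the underside; z up; x along the ears, so the case is gripped across y.
- sounder_50: The second largest of four loose black plastic sounders: upright round case 50 mm in diameter, 22 mm high, about 45 g, flat on the bench, with two flat ears (3 mm thick, 13 mm wide, at its foot) sticking out 9 mm at its +x and -x sides (68 mm over the ears). Origin: centre of the underside; z up; x along the ears, so the case is gripped across y.
- sounder_60: The largest of four loose black plastic sounders: upright round case 60 mm in diameter, 24 mm high, about 65 g, flat on the bench, with two flat ears (3 mm thick, 13 mm wide, at its foot) sticking out 9 mm at its +x and -x sides (78 mm over the ears). Origin: centre of the underside; z up; x along the ears, so the case is gripped across y.
- mark_a: One of four like flat white printed marks, 76 mm in diameter with a dark centre dot, in a straight row at 85 mm pitch on a fixed grey board (4 mm thick, 100 by 352 mm): the end of the row at +y (the robot's left). Origin: its centre, on the board's top face, 4 mm above the bench; y runs along the row.
- mark_b: One of four like flat white printed marks, 76 mm in diameter with a dark centre dot, in a straight row at 85 mm pitch on a fixed grey board (4 mm thick, 100 by 352 mm): next to mark_a. Origin: its centre, on the board's top face, 4 mm above the bench; y runs along the row.
- mark_c: One of four like flat white printed marks, 76 mm in diameter with a dark centre dot, in a straight row at 85 mm pitch on a fixed grey board (4 mm thick, 100 by 352 mm): next to mark_d. Origin: its centre, on the board's top face, 4 mm above the bench; y runs along the row.
- mark_d: One of four like flat white printed marks, 76 mm in diameter with a dark centre dot, in a straight row at 85 mm pitch on a fixed grey board (4 mm thick, 100 by 352 mm): the end of the row at -y (the robot's right). Origin: its centre, on the board's top face, 4 mm above the bench; y runs along the row.
- test_box: Fixed grey test box, 70 by 60 by 45 mm high, with an aluminium lid, two brass posts (to 59 mm high) and a white button. It stands in line with the row, its centre 97 mm from that of the nearest mark, at the +y or the -y end; a loose solder reel (56 mm diameter, 38 mm high) stands likewise at the other end. Origin: centre of the underside.
- battery: Loose white and blue 9 V block battery, 26.5 by 17.5 mm and 48 mm high, 46 g, standing upright on the bench among the sounders with its two terminals up. Not to be moved. Origin: centre of the underside; x along its 26.5 mm side.
Things that resemble listed ones, but are neither listed nor needed, are in the scene too. What is shaped like the sounder_30 but red or yellow is not meant.

How it is judged:
By the outcome, as a careful person would: the job done as asked, in the order asked, and still so for the second after the job is handed in, with the robot touching nothing.
It also fails if it takes over 104 s, if anything falls off the work surface, if the arm or the gripper's body presses on something with over 40 N, if the wrist force passes 120 N, or if a joint passes its speed limit or range.

### The arm

A 6-joint arm with a two-finger parallel gripper is mounted at the origin on the work surface. World frame = base frame: x ahead of the robot, y to its left, z up, the work surface at z = 0. Lengths are in mm, angles in rad, forces in N, time in s.
With the tool pointing down it reaches from about 400 to 925 mm from the base axis. Payload 12.5 kg.
Tool frame: the origin (TCP) lies on the mounting face of the last link; the fingertips stand 190 mm ahead of it and the grasp point (between the pads) lies 171 mm ahead of it; z points along the fingers, y is the line along which they close (so a half turn about z gives the same grasp; the last joint's range is limited). The gripper opens to 95 mm and grips with 3 to 60 N. Pads are 20 mm wide; open, the fingers measure 119 mm over their backs; the gripper's body (75 mm by 180 mm) begins 59 mm behind the grasp point.
Start: joints at [-1.221, 0.491, 1.559, -0, 1.092, -0.106], TCP at [275.131, -561.184, 404.761] pointing down, gripper open.
Joint ranges: [-3.1, 3.1], [-0.84, 2.19], [0.05, 2.79], [-1.13, 4.28], [0.06, 2.93], [-2.69, 2.69]. Speed limits (rad/s): [2.22, 2.22, 2.79, 3.14, 3.14, 3.14].

### API

Orientations are given as [roll, pitch, yaw] about the fixed x, y, z axes, in that order (R = Rz(yaw) Ry(pitch) Rx(roll)).
In Python, from cell import * gives the robot as it stands.
- The arm moves only by the tool arm_command, never from a script. Its argument "rows" is a list that holds one entry, the list of rows, each a list of 7 numbers: the shift along the tool's x, y, z normalised to -1 to 1, where 1 is 0.15 m, then the turn, a rotation vector about the tool's x, y, z normalised to -1 to 1, where 1 is 360 degrees, then the opening, from -1 (shut) to 1 (fully open). A call has 1 to 10 rows; each row is the pose to reach, as a shift and turn from the pose commanded when the call began, along the tool's axes at that moment, turning the shorter way round; what a row does not reach only later rows make up. A row lasts 1/12 s, in which the tool goes at most 41.7 mm and 7.16 degrees, less where a joint would pass 70% of its speed; a pose out of reach is approached as far as the arm can. A call with a number of a shift or a turn outside -1 to 1 is refused whole. A call with a gripper value outside its range is refused whole. The fingers move at their own pace and stop on an object; the grip force is fixed at half the most. Time passes only in rows, so rows that repeat a pose let the fingers close. It gives the time, the measured TCP pose, the force, the opening and the grip force at its end, in the units of the state.
- state(): the state, without advancing time (a new reading comes with each control period).
- read_camera(name): name is "side" or "top"; returns (picture, depth): 384x512x3 uint8, red, green, blue; 384x512 float32, mm along the optical axis (not along the pixel's ray), 0 where there is no reading.
- get_calibration(name): a dict with "camera_matrix" (3x3 intrinsics, pixels), "position" and "orientation" of the camera in the world. Camera axes: x right, y up, looking along -z (the intrinsics and any distortion apply to the point x, -y, -z); pixel columns grow to the right and rows downward; lengths in mm; the calibration is good to about 2 mm. A picture is of the moment at which its call begins. get_calibration takes no time and is no camera call.
- job_done(): hands the job in; it is judged then, once.
The state is a dict: "t": time; "joints": joint angles; "qvel": joint speeds; "tau": joint torques, N m; "eef_pos": TCP position; "tcp_rot": TCP orientation; "ft_force": force on the tool from outside, world axes, zero at the start; "moment": the same for the moment, N m; "opening": opening from 0.0 (shut) to 1.0 (fully open); "grip_force": force on a finger pad.
Only numpy, scipy, OpenCV 4.12 (cv2) and the standard library are available. Lean on these libraries where they do the work, as an engineer would, in place of code of your own. Each camera call takes 0.05 s, during which the arm holds its last target. There are 200 camera calls.

## Working session

There is one attempt and no reset: what is moved stays moved. The work goes in short steps, Python scripts to look and compute and a tool call to move; the robot and the scene stay as the last step left them, time stands still between calls to the robot, and variables do not carry over. Pictures are saved under pics/ and viewed, at most 14 in all, crops included, and the job is handed in when it is done.

Besides the shell and the picture viewer there is one more tool, called after ">>>" as name(argument=value, ...) on one line, values as JSON. arm_command: Moves the arm, as the interface text tells. Its arguments: {"type":"object","properties":{"rows":{"type":"array","items":{"type":"array","items":{"type":"array","items":{"type":"number","minimum":-1,"maximum":1}}}}},"required":["rows"]}

```bash
mkdir -p pics
python3 - <<'E'
from cell import *
import cv2,numpy as np
for n in("top","side"):
    p,d=read_camera(n); np.savez(f"{n}0.npz",p=p,d=d)
    cv2.imwrite(f"pics/{n}0.png",cv2.resize(p[...,::-1],(800,600)))
    c=get_calibration(n); print(n,c)
s=state();print(s)
E
```

```text
top {'camera_matrix': array([[386.59828996,   0.        , 256.81184584],
       [  0.        , 386.59828996, 188.6414844 ],
       [  0.        ,   0.        ,   1.        ]]), 'position': array([409.94581618,   6.95739075, 839.67222293]), 'orientation': array([ 0.14142572, -0.01511883, -1.58132027])}
side {'camera_matrix': array([[381.15438889,   0.        , 255.44664108],
       [  0.        , 381.15438889, 183.86477093],
       [  0.        ,   0.        ,   1.        ]]), 'position': array([305.45437074, 761.24041586, 515.82883741]), 'orientation': array([ 1.0227981 , -0.00758438, -2.89105597])}
{'t': 0.1, 'joints': array([-1.22059157e+00,  4.91466468e-01,  1.55937763e+00,  3.89262652e-05,
        1.09168596e+00, -1.05636116e-01]), 'qvel': array([ 1.51857799e-03, -2.23733075e-03, -1.35353951e-03, -1.59453851e-03,
        8.76003267e-04, -7.42014426e-05]), 'tau': array([ 1.84133605e-03, -6.13623047e+01, -2.58606774e+01,  6.93500089e-02,
        4.69872518e-02, -5.67614836e-05]), 'eef_pos': array([ 275.1287301 , -561.1536083 ,  404.24423144]), 'tcp_rot': array([-3.14066412e+00, -1.33173504e-04,  4.55822855e-01]), 'ft_force': array([-0.4193362 ,  0.01325183, -0.420881  ]), 'moment': array([-0.0102257 ,  0.04393244, -0.00217352]), 'grip_force': 0.0, 'opening': 1.0043048856623344}
```

View pics/top0.png

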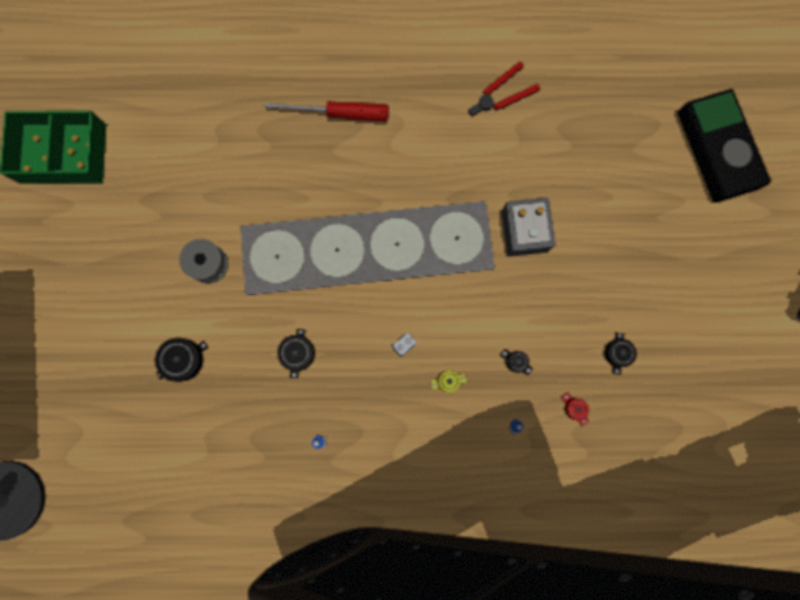

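View pics/side0.png

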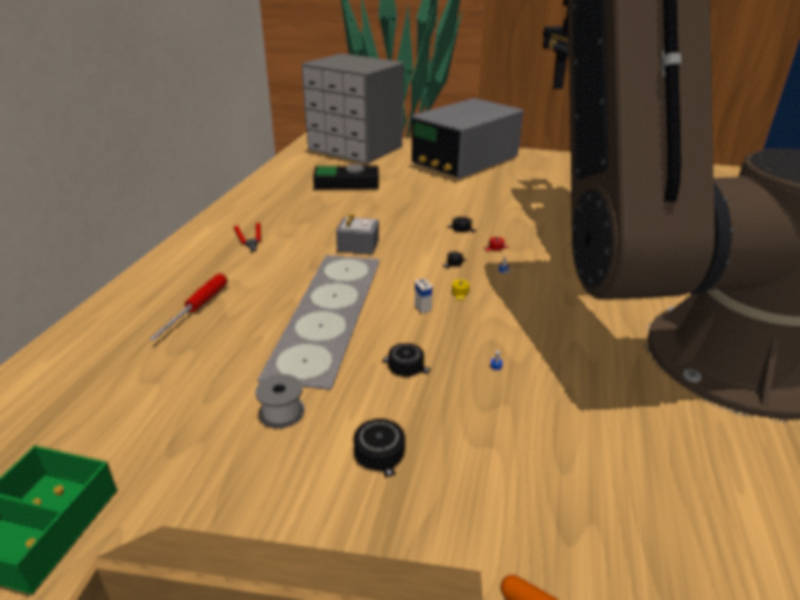

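The test box is at the right end, (528,226), which is −y, next to mark_d; the solder reel is at the other end. Black sounders by size in top0: 60 at (180,359), 50 at (296,351), 40 at (621,352) and 30 at (517,362). The yellow (449,381) and red (577,409) lookalikes are not meant. The battery is at (403,345).

```bash
cat > h.py <<'E'
from cell import *
import cv2,numpy as np
from scipy.spatial.transform import Rotation as R
C={n:get_calibration(n) for n in("top","side")}
def cast(n,uv,z):
    c=C[n];uv=np.atleast_2d(uv).astype(float);K=c["camera_matrix"]
    d=np.c_[(uv[:,0]-K[0,2])/K[0,0],-(uv[:,1]-K[1,2])/K[1,1],-np.ones(len(uv))]
    d=d@R.from_euler("xyz",c["orientation"]).as_matrix().T
    p=c["position"];return p+d*((z-p[2])/d[:,2])[:,None]
def proj(n,X):
    c=C[n];K=c["camera_matrix"];q=(np.atleast_2d(X)-c["position"])@R.from_euler("xyz",c["orientation"]).as_matrix()
    return np.c_[K[0,0]*q[:,0]/-q[:,2]+K[0,2],K[1,1]*q[:,1]/q[:,2]+K[1,2]]
def deproj(n,d):
    v,u=np.indices(d.shape);c=C[n];K=c["camera_matrix"]
    q=np.stack([(u-K[0,2])/K[0,0]*d,-(v-K[1,2])/K[1,1]*d,-d],-1)
    return q@R.from_euler("xyz",c["orientation"]).as_matrix().T+c["position"]
def circ(p):
    A=np.c_[2*p[:,:2],np.ones(len(p))];x=np.linalg.lstsq(A,(p[:,:2]**2).sum(1),rcond=None)[0]
    return x[:2],np.sqrt(x[2]+x[:2]@x[:2])
T=np.linspace(0,2*np.pi,72,endpoint=False);RING=np.c_[np.cos(T),np.sin(T)]
def sounder(n,p,seed,D,h,z0=0,thr=75):
    """centre from the dark silhouette, seed in pixels; the ears from what lies outside the case"""
    g=p.max(2);m=(g<thr).astype(np.uint8)
    x0=cast(n,seed,z0+h)[0,:2]
    w=np.zeros_like(m);s=proj(n,np.r_[x0,z0+h/2])[0]
    k=np.linalg.norm(proj(n,np.r_[x0+[D/2+13,0],z0])[0]-proj(n,np.r_[x0,z0])[0]) 
    cv2.circle(w,tuple(int(round(a)) for a in s),int(k+3),1,-1);m&=w
    m=cv2.morphologyEx(m,cv2.MORPH_CLOSE,np.ones((3,3),np.uint8))
    c=x0
    for _ in range(12):
        hull=cv2.convexHull(np.r_[proj(n,np.c_[c+RING*D/2,np.full(72,z0)]),proj(n,np.c_[c+RING*D/2,np.full(72,z0+h)])].astype(np.float32))
        # compare blob and hull centroid within slightly grown hull
        gm=np.zeros_like(m);cv2.fillConvexPoly(gm,np.round(hull).astype(np.int32),1)
        gd=cv2.dilate(gm,np.ones((3,3),np.uint8))
        ys,xs=np.nonzero(m&gd);M=cv2.moments(hull)
        duv=np.array([xs.mean()-M["m10"]/M["m00"],ys.mean()-M["m01"]/M["m00"]])
        b=proj(n,np.r_[c,z0+h/2])[0];c=c+(cast(n,b+duv,z0+h/2)[0,:2]-c)
    out=m&~cv2.dilate(gm,np.ones((3,3),np.uint8))&1
    ys,xs=np.nonzero(out);e=cast(n,np.c_[xs,ys],z0+3)[:,:2]-c if len(xs) else np.zeros((0,2))
    a=np.arctan2(e[:,1],e[:,0]);ang=.5*np.angle(np.exp(2j*a).sum()) if len(a) else np.nan
    return c,ang,len(xs),int(m.sum()),int(gm.sum())
def go(x,y,z,yaw=None,ax=None):
    """rows' numbers for a target; ax: finger-line direction (mod pi)"""
    s=state();P=s["eef_pos"];Rm=R.from_euler("xyz",s["tcp_rot"])
    yaw0=s["tcp_rot"][2]
    if ax is not None: yaw=ax+np.pi/2
    if yaw is None: yaw=yaw0
    dy=(yaw-yaw0+np.pi/2)%np.pi-np.pi/2
    t=R.from_euler("xyz",[np.pi,0,yaw0+dy]);
    rv=(Rm.inv()*t).as_rotvec()/(2*np.pi)
    d=Rm.inv().apply(np.array([x,y,z])-P)/150
    print("shift",d.round(4),"turn",rv.round(4),"dyaw",round(dy,3),"q6",s["joints"][5].round(2),"P",P.round(1),"yaw",round(yaw0,3),"t",s["t"])
E
python3 - <<'E'
from h import *
p=np.load("top0.npz")["p"];d=np.load("top0.npz")["d"];X=deproj("top",d)
S={60:((180,359),24),50:((296,351),22),40:((621,352),20),30:((517,362),18)}
for D,(s,h) in S.items():
    s=np.array(s)/1.5625
    print(D,[sounder("top",p,s,D,h,thr=t) for t in(60,75)], X[int(s[1]),int(s[0])].round(1))
hsv=cv2.cvtColor(p,cv2.COLOR_RGB2HSV)
m=((hsv[...,1]<50)&(hsv[...,2]>140)).astype(np.uint8)
for c in cv2.findContours(m,cv2.RETR_EXTERNAL,cv2.CHAIN_APPROX_NONE)[0]:
    if cv2.contourArea(c)>300:
        q,r=circ(cast("top",c[:,0],4)); print("mark",q.round(1),r.round(1),cv2.contourArea(c))
for s in((403,345),(450,381),(577,409),(528,226)):
    s=np.array(s)/1.5625;print(cast("top",s,20)[0].round(0),X[int(s[1]),int(s[0])].round(1))
b=p[205:290,80:440][...,::-1];cv2.imwrite("pics/crop0.png",cv2.resize(b,None,fx=2.2,fy=2.2,interpolation=cv2.INTER_CUBIC))
E
```

```text
60 [(array([442.15466732, 295.01474679]), np.float64(-0.9622179602052282), 2, 684, 805), (array([442.19275912, 295.26292759]), np.float64(-0.9941591177784245), 8, 713, 805)] [443.3 291.   22.7]
50 [(array([449.70899165, 137.70736854]), np.float64(-0.2751565657214373), 1, 430, 511), (array([449.83842534, 137.56746531]), np.float64(-0.14204837332462875), 21, 468, 513)] [452.2 136.6  23.2]
40 [(array([ 445.28943564, -305.63738225]), np.float64(-0.14689773314013405), 2, 310, 369), (array([ 445.30347491, -305.37500952]), np.float64(-0.11800828247985162), 18, 340, 369)] [ 446.1 -304.7   17.6]
30 [(array([ 434.47920308, -163.4527812 ]), np.float64(1.0967887372900167), 1, 166, 200), (array([ 435.28886689, -162.65029161]), np.float64(0.9276225402954256), 6, 190, 208)] [ 434.8 -161.    17.8]
mark [585.7 168.2] 35.7 817.0
mark [594.1  83.8] 36.0 820.5
mark [602.2  -1. ] 36.0 813.5
mark [610.8 -85.4] 36.0 805.5
mark [ 630.7 -191.7] 26.3 389.5
[458.  -8.  20.] [458.   -6.   43.6]
[409. -71.  20.] [410.6 -71.2  17.8]
[ 370. -241.   20.] [ 371.4 -240.3   19.6]
[ 622. -185.   20.] [ 616.9 -177.    45.4]
```

View pics/crop0.png

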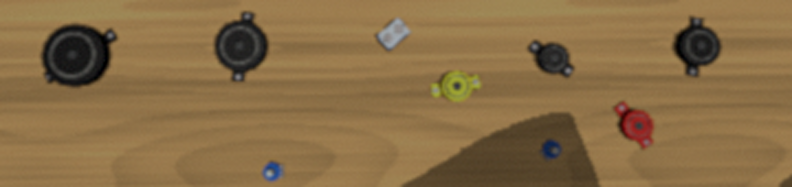

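The crop confirms the set: black cases 60 (76,55), 50 (241,46), 30 (552,58), 40 (697,46). The lookalikes are the yellow one (457,86) and the red one (637,125). Ear ends: 60 (111,36)/(48,78), 50 (247,17)/(238,77), 30 (535,47)/(569,71), 40 (696,22)/(692,71).

Run:
```python
from h import *
E={60:((111,36),(48,78)),50:((247,17),(238,77)),30:((535,47),(569,71)),40:((696,22),(692,71))}
for D,e in E.items():
    q=cast("top",np.array(e)/2.2+[80-.27,205-.27],3)[:,:2]
    v=q[0]-q[1];print(D,"mid",q.mean(0).round(1),"ang",np.arctan2(v[1],v[0]).round(3),"len",np.linalg.norm(v).round(1))
p=np.load("side0.npz")["p"]
for D,s,h in((60,(379,440),24),(50,(406,355),22),(30,(455,258),18),(40,(461,223),20)):
    print(D,sounder("side",p,np.array(s)/1.5625,D,h))
hsv=cv2.cvtColor(p,cv2.COLOR_RGB2HSV)
m=((hsv[...,1]<50)&(hsv[...,2]>140)).astype(np.uint8)
for c in cv2.findContours(m,cv2.RETR_EXTERNAL,cv2.CHAIN_APPROX_NONE)[0]:
    q,r=circ(cast("side",c[:,0],4).astype(float)) if cv2.contourArea(c)>150 else (None,0)
    if 30<r<42: print("mark",q.round(1),r.round(1))
go(445,-305,270,ax=-.1+np.pi/2)
```

```text
60 mid [440.7 295.7] ang -0.977 len 71.6
50 mid [448.9 137.7] ang -0.136 len 58.9
30 mid [ 434.1 -165.3] ang 0.941 len 40.3
40 mid [ 445.  -306.2] ang -0.143 len 48.6
60 (array([443.74892603, 297.66818763]), np.float64(-0.9903439676573234), 2, 893, 1059)
50 (array([451.75987709, 139.33459647]), nan, 0, 390, 502)
30 (array([ 437.39781748, -162.66860452]), nan, 0, 71, 131)
40 (array([ 448.79820436, -305.99212235]), nan, 0, 87, 159)
shift [ 1.7685 -1.034   0.8962] turn [-0.0001  0.      0.0885] dyaw -0.556 q6 -0.11 P [ 275.1 -561.2  404.2] yaw 0.456 t 0.1
```

>>> arm_command(rows=[[[0.88, -0.52, 0.45, 0, 0, 0, 1], [0.88, -0.52, 0.45, 0, 0, 0, 1], [0.88, -0.52, 0.45, 0, 0, 0, 1], [0.88, -0.52, 0.45, 0, 0, 0, 1], [0.88, -0.52, 0.45, 0, 0, 0, 1], [0.88, -0.52, 0.45, 0, 0, 0, 1]]])

```text
t: 0.6
eef_pos: [360.3, -431.6, 336.5]
tcp_rot: [-3.14, 0.0, 0.459]
ft_force: [-0.8, -0.2, 0.1]
opening: 1.0
grip_force: 0.0
```

>>> arm_command(rows=[[[0.88, -0.52, 0.45, 0, 0, 0.093, 1], [0.88, -0.52, 0.45, 0, 0, 0.093, 1], [0.88, -0.52, 0.45, 0, 0, 0.093, 1], [0.88, -0.52, 0.45, 0, 0, 0.093, 1], [0.88, -0.52, 0.45, 0, 0, 0.093, 1], [0.88, -0.52, 0.45, 0, 0, 0.093, 1], [0.88, -0.52, 0.45, 0, 0, 0.093, 1], [0.88, -0.52, 0.45, 0, 0, 0.093, 1]]])

```text
t: 1.27
eef_pos: [443.2, -306.4, 270.4]
tcp_rot: [3.141, -0.001, -0.126]
ft_force: [0.1, 0.2, -0.5]
opening: 1.002
grip_force: 0.0
```

```bash
python3 -c "
from h import *
go(445.3,-305.6,194,ax=-.13+np.pi/2)
p,d=read_camera('side');cv2.imwrite('pics/s1.png',cv2.resize(p[100:260,180:430][...,::-1],None,fx=3,fy=3))"
```

```text
shift [ 0.0128 -0.0074  0.5095] turn [ 0.0002 -0.0002  0.0006] dyaw -0.004 q6 0.97 P [ 443.2 -306.4  270.4] yaw -0.126 t 1.2667
```

View pics/s1.png

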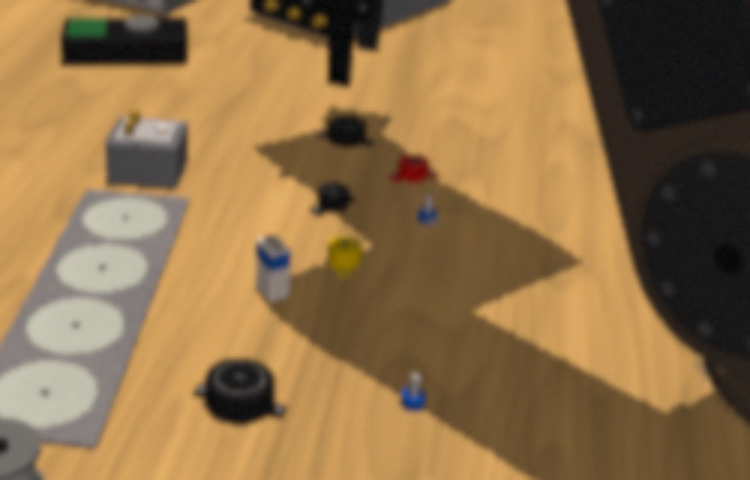

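The side crop shows the open gripper's finger, tip at (340,82), directly above sounder_40 at (346,130). Nothing is in the way, so I descend.

>>> arm_command(rows=[[[0.013, -0.007, 0.3, 0, 0, 0, 1], [0.013, -0.007, 0.45, 0, 0, 0, 1], [0.013, -0.007, 0.51, 0, 0, 0, 1], [0.013, -0.007, 0.51, 0, 0, 0, 0.2], [0.013, -0.007, 0.51, 0, 0, 0, -0.5], [0.013, -0.007, 0.51, 0, 0, 0, -0.5], [0.013, -0.007, 0.51, 0, 0, 0, -0.5], [0.013, -0.007, 0.51, 0, 0, 0, -0.5], [0.013, -0.007, 0.51, 0, 0, 0, -0.5], [0.013, -0.007, 0.51, 0, 0, 0, -0.5]]])

```text
t: 2.15
eef_pos: [445.6, -304.1, 193.7]
tcp_rot: [3.141, -0.001, -0.128]
ft_force: [0.1, 0.2, 1.3]
opening: 0.566
grip_force: 0.0
```

```bash
python3 -c "
from h import *
s=state();print(s['opening']*95,s['grip_force'],s['ft_force'])
go(445.3,-305.6,270,ax=-.13+np.pi/2)
p,d=read_camera('side');cv2.imwrite('pics/s2.png',cv2.resize(p[100:180,250:350][...,::-1],None,fx=5,fy=5))"
```

```text
53.73793575531489 0.0 [0.10234177 0.1740974  1.30992176]
shift [-0.0006  0.0103 -0.5084] turn [ 0.0001 -0.0001  0.0003] dyaw -0.002 q6 0.98 P [ 445.6 -304.1  193.7] yaw -0.128 t 2.15
```

View pics/s2.png

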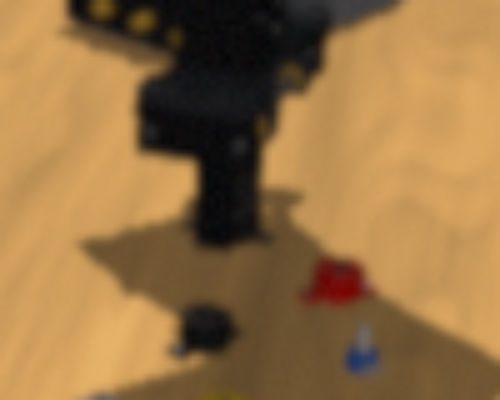

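The near finger at (228,200) is around sounder_40 and the fingers are still closing. I'll keep closing.

>>> arm_command(rows=[[[0, 0, 0, 0, 0, 0, -1], [0, 0, 0, 0, 0, 0, -1], [0, 0, 0, 0, 0, 0, -1], [0, 0, 0, 0, 0, 0, -1], [0, 0, 0, 0, 0, 0, -1]]])

```text
t: 2.62
eef_pos: [445.6, -304.1, 193.4]
tcp_rot: [3.141, -0.0, -0.128]
ft_force: [-0.3, 0.8, 3.7]
opening: 0.412
grip_force: 30.0
```

```bash
python3 -c "
from h import *
s=state();print(s['opening']*95,s['grip_force'],s['ft_force'],s['moment'])
th=np.arctan2(168.2+85.4,585.7-610.8);print(th)
go(602.2,-1,240,ax=th+np.pi/2)"
```

```text
39.17992070602099 30.000573098659515 [-0.30439406  0.76870231  3.71144697] [ 0.10900551  0.08630371 -0.00951336]
1.6694497908487436
shift [ 0.7764 -2.1378 -0.3112] turn [ 0.     -0.      0.2138] dyaw -1.344 q6 0.98 P [ 445.6 -304.1  193.4] yaw -0.128 t 2.6167
```

>>> arm_command(rows=[[[0, 0, -0.25, 0, 0, 0, -1], [0, 0, -0.5, 0, 0, 0, -1], [0.1, -0.27, -0.5, 0, 0, 0, -1], [0.2, -0.54, -0.5, 0, 0, 0, -1], [0.3, -0.8, -0.5, 0, 0, 0, -1], [0.36, -0.99, -0.5, 0, 0, 0, -1], [0.36, -0.99, -0.5, 0, 0, 0, -1]]])

```text
t: 3.2
eef_pos: [519.7, -159.4, 268.2]
tcp_rot: [-3.141, -0.0, -0.124]
ft_force: [0.3, 0.4, -1.0]
opening: 0.417
grip_force: 30.0
```

>>> arm_command(rows=[[[0.1, -0.27, 0, 0, 0, -0.02, -1], [0.2, -0.54, 0, 0, 0, -0.04, -1], [0.3, -0.8, 0, 0, 0, -0.06, -1], [0.36, -0.99, 0, 0, 0, -0.08, -1], [0.36, -0.99, 0, 0, 0, -0.1, -1], [0.36, -0.99, 0, 0, 0, -0.12, -1], [0.36, -0.99, 0, 0, 0, -0.14, -1], [0.36, -0.99, 0, 0, 0, -0.16, -1], [0.36, -0.99, 0, 0, 0, -0.18, -1], [0.36, -0.99, 0, 0, 0, -0.18, -1]]])

```text
t: 4.03
eef_pos: [590.6, -23.8, 268.0]
tcp_rot: [-3.141, 0.0, 1.008]
ft_force: [1.3, 0.0, 0.3]
opening: 0.412
grip_force: 30.0
```

```bash
python3 -c "
from h import *
s=state();print(s['opening']*95,s['grip_force'])
go(602.2,-1,235,yaw=1.669)
p,d=read_camera('side');cv2.imwrite('pics/s3.png',cv2.resize(p[100:260,150:350][...,::-1],None,fx=3,fy=3))"
```

```text
39.10970293378099 29.998408555984497
shift [ 0.1695 -0.0157  0.2196] turn [-1.000e-04  0.000e+00 -1.052e-01] dyaw 0.661 q6 0.41 P [590.6 -23.8 268. ] yaw 1.008 t 4.0333
```

View pics/s3.png

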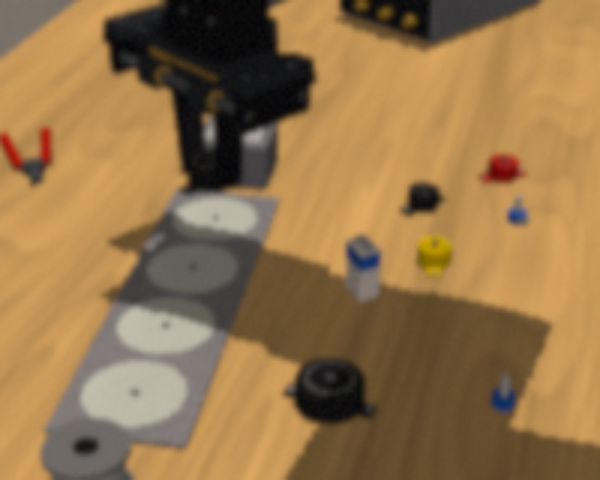

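sounder_40 is held between the fingers at (210,165), above the row, and its old place is empty. Finish the turn and lower.

>>> arm_command(rows=[[[0.17, -0.016, 0.1, 0, 0, -0.02, -1], [0.17, -0.016, 0.22, 0, 0, -0.04, -1], [0.17, -0.016, 0.22, 0, 0, -0.06, -1], [0.17, -0.016, 0.22, 0, 0, -0.08, -1], [0.17, -0.016, 0.22, 0, 0, -0.105, -1], [0.17, -0.016, 0.22, 0, 0, -0.105, -1], [0.17, -0.016, 0.22, 0, 0, -0.105, -1], [0.17, -0.016, 0.22, 0, 0, -0.105, -1]]])

```text
t: 4.75
eef_pos: [602.5, -0.8, 235.1]
tcp_rot: [-3.141, 0.0, 1.657]
ft_force: [-0.1, 0.1, -0.1]
opening: 0.416
grip_force: 30.0
```

```bash
python3 -c "
from h import *
go(602.2,-1,198,yaw=1.669)"
```

```text
shift [-0.0009 -0.0017  0.2475] turn [-0.      0.     -0.0019] dyaw 0.012 q6 -0.2 P [602.5  -0.8 235.1] yaw 1.657 t 4.75
```

>>> arm_command(rows=[[[0, -0.002, 0.12, 0, 0, 0, -1], [0, -0.002, 0.22, 0, 0, 0, -1], [0, -0.002, 0.25, 0, 0, 0, -1], [0, -0.002, 0.25, 0, 0, 0, -1], [0, -0.002, 0.25, 0, 0, 0, -1]]])

```text
t: 5.17
eef_pos: [602.3, -0.7, 197.8]
tcp_rot: [-3.141, 0.0, 1.66]
ft_force: [0.0, 1.0, 0.0]
opening: 0.414
grip_force: 30.0
```

>>> arm_command(rows=[[[0, 0, 0, 0, 0, 0, 0.4], [0, 0, 0, 0, 0, 0, 0.4], [0, 0, 0, 0, 0, 0, 0.4], [0, 0, 0, 0, 0, 0, 0.4], [0, 0, 0, 0, 0, 0, 0.4], [0, 0, -0.1, 0, 0, 0, 0.4], [0, 0, -0.3, 0, 0, 0, 0.4], [0, 0, -0.5, 0, 0, 0, 0.4], [0, 0, -0.5, 0, 0, 0, 0.4]]])

```text
t: 5.92
eef_pos: [603.0, -0.7, 277.8]
tcp_rot: [3.135, 0.002, 1.662]
ft_force: [1.3, -0.0, 0.3]
opening: 0.697
grip_force: 0.0
```

```bash
python3 -c "
from h import *
go(435,-163.3,270,ax=.935+np.pi/2)"
```

```text
shift [-0.9775 -1.2145  0.0447] turn [ 0.0012 -0.0002  0.1157] dyaw -0.727 q6 -0.2 P [603.   -0.7 277.8] yaw 1.662 t 5.9167
```

>>> arm_command(rows=[[[-0.16, -0.2, 0, 0, 0, 0, 0.4], [-0.32, -0.4, 0, 0, 0, 0, 0.4], [-0.49, -0.607, 0.02, 0, 0, 0, 0.4], [-0.49, -0.607, 0.02, 0, 0, 0, 0.4], [-0.49, -0.607, 0.02, 0, 0, 0, 0.4]]])

```text
t: 6.33
eef_pos: [517.4, -83.3, 269.8]
tcp_rot: [-3.141, 0.0, 1.659]
ft_force: [0.3, -0.3, -0.2]
opening: 0.699
grip_force: 0.0
```

>>> arm_command(rows=[[[-0.16, -0.2, 0, 0, 0, 0.02, 0.4], [-0.32, -0.4, 0, 0, 0, 0.04, 0.4], [-0.49, -0.607, 0.02, 0, 0, 0.06, 0.4], [-0.49, -0.607, 0.02, 0, 0, 0.08, 0.4], [-0.49, -0.607, 0.02, 0, 0, 0.1, 0.4], [-0.49, -0.607, 0.02, 0, 0, 0.116, 0.4], [-0.49, -0.607, 0.02, 0, 0, 0.116, 0.4], [-0.49, -0.607, 0.02, 0, 0, 0.116, 0.4]]])

```text
t: 7.0
eef_pos: [434.9, -163.3, 266.7]
tcp_rot: [3.141, -0.0, 0.937]
ft_force: [0.3, 0.5, 0.5]
opening: 0.701
grip_force: 0.0
```

```bash
python3 -c "
from h import *
go(435,-163.3,194,ax=.935+np.pi/2)
p,d=read_camera('top');np.save('t2.npy',p);cv2.imwrite('pics/t2.png',cv2.resize(p[110:270,120:390][...,::-1],None,fx=2.9,fy=2.9,interpolation=cv2.INTER_CUBIC))
s=proj('top',[602,-1,24])[0];print(s,[sounder('top',p,s,40,20,4,t) for t in (60,75)])
p,d=read_camera('side');s=proj('side',[602,-1,24])[0];print(s,[sounder('side',p,s,40,20,4,t) for t in (60,75)])"
```

```text
shift [ 4.000e-04 -1.000e-04  4.846e-01] turn [ 0.0001 -0.      0.0004] dyaw -0.002 q6 0.13 P [ 434.9 -163.3  266.7] yaw 0.937 t 7.0
[253.84896969 153.79105794] [(array([599.66059911,  -0.76539248]), nan, 0, 174, 328), (array([601.74735837,  -1.89883415]), np.float64(-1.3689818129871387), 1, 254, 329)]
[214.46054901 182.31625548] [(array([ 6.05086983e+02, -5.21416501e-01]), nan, 0, 150, 243), (array([ 6.05190344e+02, -1.34845598e-01]), nan, 0, 165, 242)]
```

View pics/t2.png

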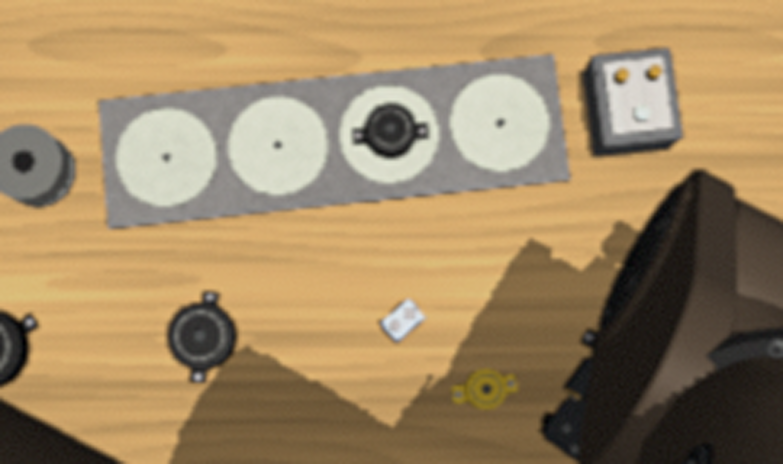

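sounder_40 sits on mark_c at (390,132), with the mark's circle centred at about (390,133.5), so it is about 1 mm off. The calibration agrees with the arm. Next is sounder_30.

>>> arm_command(rows=[[[0, 0, 0.25, 0, 0, 0, 0.4], [0, 0, 0.42, 0, 0, 0, 0.4], [0, 0, 0.485, 0, 0, 0, 0.4], [0, 0, 0.485, 0, 0, 0, 0.4], [0, 0, 0.485, 0, 0, 0, -1], [0, 0, 0.485, 0, 0, 0, -1], [0, 0, 0.485, 0, 0, 0, -1], [0, 0, 0.485, 0, 0, 0, -1], [0, 0, 0.485, 0, 0, 0, -1], [0, 0, 0.485, 0, 0, 0, -1]]])

```text
t: 7.93
eef_pos: [434.3, -163.7, 194.5]
tcp_rot: [3.141, -0.0, 0.933]
ft_force: [0.2, -0.0, 0.1]
opening: 0.337
grip_force: 0.0
```

>>> arm_command(rows=[[[0, 0, 0, 0, 0, 0, -1], [0, 0, 0, 0, 0, 0, -1], [0, 0, 0, 0, 0, 0, -1]]])

```text
t: 8.18
eef_pos: [434.3, -163.7, 194.4]
tcp_rot: [3.141, -0.0, 0.933]
ft_force: [0.4, 1.5, 6.9]
opening: 0.308
grip_force: 30.0
```

```bash
python3 -c "
from h import *
s=state();print(s['opening']*95,s['grip_force'])
go(610.8,-85.4,270,yaw=1.669)"
```

```text
29.229681514462502 30.001768469810486
shift [ 1.1199  0.6353 -0.5034] turn [ 1.000e-04  0.000e+00 -1.171e-01] dyaw 0.736 q6 0.13 P [ 434.3 -163.7  194.4] yaw 0.933 t 8.1833
```

>>> arm_command(rows=[[[0, 0, -0.25, 0, 0, 0, -1], [0, 0, -0.5, 0, 0, 0, -1], [0.2, 0.11, -0.5, 0, 0, 0, -1], [0.4, 0.22, -0.5, 0, 0, 0, -1], [0.56, 0.32, -0.5, 0, 0, 0, -1], [0.56, 0.32, -0.5, 0, 0, 0, -1]]])

```text
t: 8.68
eef_pos: [526.2, -123.3, 269.5]
tcp_rot: [3.138, -0.001, 0.935]
ft_force: [-0.1, 0.6, -0.9]
opening: 0.312
grip_force: 30.0
```

>>> arm_command(rows=[[[0.2, 0.11, 0, 0, 0, -0.02, -1], [0.4, 0.22, 0, 0, 0, -0.04, -1], [0.56, 0.315, 0, 0, 0, -0.06, -1], [0.56, 0.315, 0, 0, 0, -0.08, -1], [0.56, 0.315, 0.2, 0, 0, -0.1, -1], [0.56, 0.315, 0.25, 0, 0, -0.117, -1], [0.56, 0.315, 0.25, 0, 0, -0.117, -1], [0.56, 0.315, 0.25, 0, 0, -0.117, -1], [0.56, 0.315, 0.25, 0, 0, -0.117, -1]]])

```text
t: 9.43
eef_pos: [610.8, -85.6, 232.2]
tcp_rot: [3.141, 0.0, 1.665]
ft_force: [-0.5, -0.0, -0.4]
opening: 0.307
grip_force: 30.0
```

```bash
python3 -c "
from h import *
s=state();print(s['opening']*95,s['grip_force'])
go(610.8,-85.4,199,yaw=1.669)"
```

```text
29.160128786687487 29.9998140335083
shift [ 1.300e-03 -2.000e-04  2.213e-01] turn [ 0.0001  0.0001 -0.0007] dyaw 0.004 q6 -0.34 P [610.8 -85.6 232.2] yaw 1.665 t 9.4333
```

>>> arm_command(rows=[[[0.001, 0, 0.12, 0, 0, 0, -1], [0.001, 0, 0.2, 0, 0, 0, -1], [0.001, 0, 0.224, 0, 0, 0, -1], [0.001, 0, 0.224, 0, 0, 0, -1], [0.001, 0, 0.224, 0, 0, 0, -1]]])

```text
t: 9.85
eef_pos: [610.8, -85.3, 198.1]
tcp_rot: [3.142, 0.0, 1.667]
ft_force: [-0.4, 0.1, -0.8]
opening: 0.308
grip_force: 30.0
```

>>> arm_command(rows=[[[0, 0, 0, 0, 0, 0, 0.6], [0, 0, 0, 0, 0, 0, 0.6], [0, 0, 0, 0, 0, 0, 0.6], [0, 0, 0, 0, 0, 0, 0.6], [0, 0, 0, 0, 0, 0, 0.6], [0, 0, -0.1, 0, 0, 0, 0.6], [0, 0, -0.3, 0, 0, 0, 0.6], [0, 0, -0.5, 0, 0, 0, 0.6], [0, 0, -0.5, 0, 0, 0, 0.6]]])

```text
t: 10.6
eef_pos: [611.6, -85.3, 278.0]
tcp_rot: [3.135, 0.002, 1.668]
ft_force: [0.8, -0.4, 0.9]
opening: 0.795
grip_force: 0.0
```

```bash
python3 -c "
from h import *
go(449.7,137.7,270,yaw=-.137+np.pi)
go(449.7,137.7,270,ax=-.137+np.pi/2)"
```

```text
shift [ 1.585  -0.9295  0.0432] turn [ 0.0007  0.0011 -0.2127] dyaw 1.336 q6 -0.34 P [611.6 -85.3 278. ] yaw 1.668 t 10.6
shift [ 1.585  -0.9295  0.0432] turn [ 0.0007  0.0011 -0.2127] dyaw 1.336 q6 -0.34 P [611.6 -85.3 278. ] yaw 1.668 t 10.6
```

>>> arm_command(rows=[[[0.2, -0.12, 0, 0, 0, 0, 0.9], [0.4, -0.24, 0, 0, 0, 0, 0.9], [0.6, -0.36, 0, 0, 0, 0, 0.9], [0.8, -0.465, 0, 0, 0, 0, 0.9], [0.8, -0.465, 0, 0, 0, 0, 0.9]]])

```text
t: 11.02
eef_pos: [526.6, 30.9, 272.7]
tcp_rot: [-3.139, -0.001, 1.671]
ft_force: [1.8, 0.2, -0.3]
opening: 0.951
grip_force: 0.0
```

>>> arm_command(rows=[[[0.2, -0.12, 0, 0, 0, -0.02, 0.9], [0.4, -0.24, 0, 0, 0, -0.04, 0.9], [0.6, -0.36, 0, 0, 0, -0.06, 0.9], [0.785, -0.465, 0.02, 0, 0, -0.08, 0.9], [0.785, -0.465, 0.02, 0, 0, -0.1, 0.9], [0.785, -0.465, 0.02, 0, 0, -0.12, 0.9], [0.785, -0.465, 0.02, 0, 0, -0.14, 0.9], [0.785, -0.465, 0.02, 0, 0, -0.16, 0.9], [0.785, -0.465, 0.02, 0, 0, -0.18, 0.9], [0.785, -0.465, 0.02, 0, 0, -0.198, 0.9]]])

```text
t: 11.85
eef_pos: [448.9, 137.8, 269.8]
tcp_rot: [3.142, 0.0, 2.919]
ft_force: [0.1, 0.4, -0.2]
opening: 0.95
grip_force: 0.0
```

```bash
python3 -c "
from h import *
go(449.7,137.7,194.5,yaw=-.137+np.pi)"
```

```text
shift [-0.0053  0.0007  0.502 ] turn [ 0.      0.     -0.0137] dyaw 0.086 q6 -1.19 P [448.9 137.8 269.8] yaw 2.919 t 11.85
```

>>> arm_command(rows=[[[-0.005, 0, 0.2, 0, 0, -0.014, 0.9], [-0.005, 0, 0.4, 0, 0, -0.014, 0.9], [-0.005, 0, 0.5, 0, 0, -0.014, 0.9], [-0.005, 0, 0.5, 0, 0, -0.014, 0.9], [-0.005, 0, 0.5, 0, 0, -0.014, -1], [-0.005, 0, 0.5, 0, 0, -0.014, -1], [-0.005, 0, 0.5, 0, 0, -0.014, -1], [-0.005, 0, 0.5, 0, 0, -0.014, -1], [-0.005, 0, 0.5, 0, 0, -0.014, -1], [-0.005, 0, 0.5, 0, 0, -0.014, -1]]])

```text
t: 12.68
eef_pos: [449.5, 137.7, 195.4]
tcp_rot: [3.141, 0.001, 3.001]
ft_force: [0.1, -0.5, -0.8]
opening: 0.583
grip_force: 0.0
```

>>> arm_command(rows=[[[0, 0, 0, 0, 0, 0, -1], [0, 0, 0, 0, 0, 0, -1], [0, 0, 0, 0, 0, 0, -1], [0, 0, 0, 0, 0, 0, -1]]])

```text
t: 13.02
eef_pos: [449.5, 137.7, 195.2]
tcp_rot: [3.141, 0.001, 3.0]
ft_force: [-0.3, 1.4, 6.6]
opening: 0.52
grip_force: 30.0
```

```bash
python3 -c "
from h import *
s=state();print(s['opening']*95,s['grip_force'])
go(594.1,83.8,270,yaw=1.669)"
```

```text
49.426939622832876 30.001010298728943
shift [-1.005  -0.2199 -0.498 ] turn [1.000e-04 1.000e-04 2.119e-01] dyaw -1.331 q6 -1.27 P [449.5 137.7 195.2] yaw 3.0 t 13.0167
```

>>> arm_command(rows=[[[0, 0, -0.25, 0, 0, 0, -1], [0, 0, -0.5, 0, 0, 0, -1], [-0.22, -0.05, -0.5, 0, 0, 0.02, -1], [-0.44, -0.1, -0.5, 0, 0, 0.04, -1], [-0.66, -0.15, -0.5, 0, 0, 0.06, -1], [-0.86, -0.2, -0.5, 0, 0, 0.08, -1], [-0.98, -0.22, -0.5, 0, 0, 0.1, -1], [-0.98, -0.22, -0.5, 0, 0, 0.12, -1], [-0.98, -0.22, -0.5, 0, 0, 0.14, -1], [-0.98, -0.22, -0.5, 0, 0, 0.14, -1]]])

```text
t: 13.85
eef_pos: [590.4, 84.1, 269.5]
tcp_rot: [-3.141, -0.0, 2.115]
ft_force: [-0.1, 0.4, -1.4]
opening: 0.516
grip_force: 30.0
```

```bash
python3 -c "
from h import *
go(594.1,83.8,230,yaw=1.669)"
```

```text
shift [-0.0142  0.0202  0.263 ] turn [-0.0001 -0.      0.0709] dyaw -0.446 q6 -0.51 P [590.4  84.1 269.5] yaw 2.115 t 13.85
```

>>> arm_command(rows=[[[-0.014, 0.02, 0, 0, 0, 0.02, -1], [-0.014, 0.02, 0.1, 0, 0, 0.04, -1], [-0.014, 0.02, 0.2, 0, 0, 0.06, -1], [-0.014, 0.02, 0.263, 0, 0, 0.071, -1], [-0.014, 0.02, 0.263, 0, 0, 0.071, -1], [-0.014, 0.02, 0.263, 0, 0, 0.071, -1], [-0.014, 0.02, 0.263, 0, 0, 0.071, -1]]])

```text
t: 14.43
eef_pos: [594.1, 84.2, 231.0]
tcp_rot: [3.141, 0.0, 1.679]
ft_force: [-0.5, -0.4, -0.7]
opening: 0.519
grip_force: 30.0
```

```bash
python3 -c "
from h import *
go(594.1,83.8,199.4,yaw=1.669)"
```

```text
shift [-0.0024 -0.0004  0.2106] turn [0.0001 0.     0.0016] dyaw -0.01 q6 -0.08 P [594.1  84.2 231. ] yaw 1.679 t 14.4333
```

>>> arm_command(rows=[[[-0.002, 0, 0.1, 0, 0, 0, -1], [-0.002, 0, 0.18, 0, 0, 0, -1], [-0.002, 0, 0.21, 0, 0, 0, -1], [-0.002, 0, 0.21, 0, 0, 0, -1], [-0.002, 0, 0.21, 0, 0, 0, -1]]])

```text
t: 14.85
eef_pos: [594.1, 83.8, 198.9]
tcp_rot: [-3.141, 0.0, 1.676]
ft_force: [0.5, 0.3, 0.1]
opening: 0.522
grip_force: 30.0
```

>>> arm_command(rows=[[[0, 0, 0, 0, 0, 0, 0.6], [0, 0, 0, 0, 0, 0, 0.6], [0, 0, 0, 0, 0, 0, 0.6], [0, 0, 0, 0, 0, 0, 0.6], [0, 0, 0, 0, 0, 0, 0.6], [0, 0, -0.1, 0, 0, 0, 0.6], [0, 0, -0.3, 0, 0, 0, 0.6], [0, 0, -0.5, 0, 0, 0, 0.6], [0, 0, -0.5, 0, 0, 0, 0.6]]])

```text
t: 15.6
eef_pos: [594.9, 83.9, 278.9]
tcp_rot: [3.134, 0.001, 1.675]
ft_force: [0.8, -0.1, 1.0]
opening: 0.799
grip_force: 0.0
```

```bash
python3 -c "
from h import *
go(442,295.3,270,yaw=-.98+np.pi)"
```

```text
shift [ 1.5079 -0.8676  0.0522] turn [ 0.0011  0.0004 -0.0775] dyaw 0.487 q6 -0.07 P [594.9  83.9 278.9] yaw 1.675 t 15.6
```

>>> arm_command(rows=[[[0.2, -0.12, 0, 0, 0, 0, 1], [0.4, -0.24, 0, 0, 0, 0, 1], [0.6, -0.36, 0, 0, 0, 0, 1], [0.755, -0.434, 0, 0, 0, 0, 1], [0.755, -0.434, 0, 0, 0, 0, 1]]])

```text
t: 16.02
eef_pos: [515.1, 192.6, 273.8]
tcp_rot: [-3.14, -0.0, 1.678]
ft_force: [0.2, 1.0, -0.8]
opening: 0.995
grip_force: 0.0
```

>>> arm_command(rows=[[[0.2, -0.12, 0, 0, 0, -0.02, 1], [0.4, -0.24, 0, 0, 0, -0.04, 1], [0.6, -0.36, 0, 0, 0, -0.06, 1], [0.755, -0.434, 0.02, 0, 0, -0.078, 1], [0.755, -0.434, 0.02, 0, 0, -0.078, 1], [0.755, -0.434, 0.02, 0, 0, -0.078, 1], [0.755, -0.434, 0.02, 0, 0, -0.078, 1]]])

```text
t: 16.6
eef_pos: [441.6, 295.2, 270.8]
tcp_rot: [3.141, 0.0, 2.163]
ft_force: [0.4, -0.4, 0.1]
opening: 1.003
grip_force: 0.0
```

```bash
python3 -c "
from h import *
go(442,295.3,194.5,yaw=-.98+np.pi)"
```

```text
shift [-0.0008  0.0028  0.5088] turn [0.     0.     0.0003] dyaw -0.002 q6 -0.13 P [441.6 295.2 270.8] yaw 2.163 t 16.6
```

>>> arm_command(rows=[[[0, 0.003, 0.2, 0, 0, 0, 1], [0, 0.003, 0.4, 0, 0, 0, 1], [0, 0.003, 0.508, 0, 0, 0, 1], [0, 0.003, 0.508, 0, 0, 0, 1], [0, 0.003, 0.508, 0, 0, 0, -1], [0, 0.003, 0.508, 0, 0, 0, -1], [0, 0.003, 0.508, 0, 0, 0, -1], [0, 0.003, 0.508, 0, 0, 0, -1], [0, 0.003, 0.508, 0, 0, 0, -1], [0, 0.003, 0.508, 0, 0, 0, -1]]])

```text
t: 17.43
eef_pos: [441.5, 295.8, 195.3]
tcp_rot: [3.141, 0.0, 2.165]
ft_force: [1.2, 0.3, 0.5]
opening: 0.634
grip_force: 0.4
```

>>> arm_command(rows=[[[0, 0, 0, 0, 0, 0, -1], [0, 0, 0, 0, 0, 0, -1], [0, 0, 0, 0, 0, 0, -1], [0, 0, 0, 0, 0, 0, -1]]])

```text
t: 17.77
eef_pos: [441.5, 295.9, 195.2]
tcp_rot: [3.141, 0.0, 2.165]
ft_force: [-0.1, -1.2, 7.0]
opening: 0.624
grip_force: 30.0
```

```bash
python3 -c "
from h import *
s=state();print(s['opening']*95,s['grip_force'])
go(585.7,168.2,270,yaw=1.669)"
```

```text
59.24223073580235 30.001752376556396
shift [-1.2435  0.3204 -0.4978] turn [0.0002 0.     0.0789] dyaw -0.496 q6 -0.13 P [441.5 295.9 195.2] yaw 2.165 t 17.7667
```

>>> arm_command(rows=[[[0, 0, -0.25, 0, 0, 0, -1], [0, 0, -0.5, 0, 0, 0, -1], [-0.2, 0.05, -0.5, 0, 0, 0, -1], [-0.4, 0.1, -0.5, 0, 0, 0, -1], [-0.62, 0.16, -0.5, 0, 0, 0, -1], [-0.62, 0.16, -0.5, 0, 0, 0, -1]]])

```text
t: 18.27
eef_pos: [516.7, 229.4, 270.2]
tcp_rot: [3.139, 0.001, 2.162]
ft_force: [-0.5, -0.4, -0.3]
opening: 0.628
grip_force: 30.0
```

>>> arm_command(rows=[[[-0.2, 0.05, 0, 0, 0, 0.02, -1], [-0.4, 0.1, 0, 0, 0, 0.04, -1], [-0.62, 0.16, 0, 0, 0, 0.06, -1], [-0.62, 0.16, 0.15, 0, 0, 0.079, -1], [-0.62, 0.16, 0.25, 0, 0, 0.079, -1], [-0.62, 0.16, 0.25, 0, 0, 0.079, -1], [-0.62, 0.16, 0.25, 0, 0, 0.079, -1], [-0.62, 0.16, 0.25, 0, 0, 0.079, -1]]])

```text
t: 18.93
eef_pos: [585.3, 168.9, 232.9]
tcp_rot: [3.141, 0.0, 1.67]
ft_force: [0.0, -0.1, -0.7]
opening: 0.625
grip_force: 30.0
```

```bash
python3 -c "
from h import *
go(585.7,168.2,199.4,yaw=1.669)"
```

```text
shift [-0.005   0.0021  0.2234] turn [0.0001 0.     0.0001] dyaw -0.001 q6 0.07 P [585.3 168.9 232.9] yaw 1.67 t 18.9333
```

>>> arm_command(rows=[[[-0.005, 0.002, 0.1, 0, 0, 0, -1], [-0.005, 0.002, 0.19, 0, 0, 0, -1], [-0.005, 0.002, 0.223, 0, 0, 0, -1], [-0.005, 0.002, 0.223, 0, 0, 0, -1], [-0.005, 0.002, 0.223, 0, 0, 0, -1]]])

```text
t: 19.35
eef_pos: [585.8, 168.2, 199.6]
tcp_rot: [3.141, 0.0, 1.669]
ft_force: [0.2, -0.4, -0.8]
opening: 0.624
grip_force: 30.0
```

>>> arm_command(rows=[[[0, 0, 0, 0, 0, 0, 0.8], [0, 0, 0, 0, 0, 0, 0.8], [0, 0, 0, 0, 0, 0, 0.8], [0, 0, 0, 0, 0, 0, 0.8], [0, 0, 0, 0, 0, 0, 0.8], [0, 0, -0.1, 0, 0, 0, 0.8], [0, 0, -0.3, 0, 0, 0, 0.8], [0, 0, -0.5, 0, 0, 0, 0.8], [0, 0, -0.7, 0, 0, 0, 0.8], [0, 0, -0.7, 0, 0, 0, 0.8]]])

```text
t: 20.18
eef_pos: [586.4, 168.0, 309.3]
tcp_rot: [3.134, -0.001, 1.668]
ft_force: [1.3, 0.1, -0.5]
opening: 0.902
grip_force: 0.0
```

>>> arm_command(rows=[[[0.3, 0.3, 0, 0, 0, 0, 0.8], [0.6, 0.6, 0, 0, 0, 0, 0.8], [0.9, 1, 0, 0, 0, 0, 0.8], [0.9, 1, 0, 0, 0, 0, 0.8], [0.9, 1, 0, 0, 0, 0, 0.8], [0.9, 1, 0, 0, 0, 0, 0.8]]])

```text
t: 20.68
eef_pos: [724.0, 320.8, 302.2]
tcp_rot: [3.14, -0.001, 1.671]
ft_force: [1.2, 0.7, 0.5]
opening: 0.903
grip_force: 0.0
```

```bash
python3 -c "
from h import *
print(state()['eef_pos'])
p,d=read_camera('top');np.save('t4.npy',p);cv2.imwrite('pics/t4.png',cv2.resize(p[110:280,100:370][...,::-1],None,fx=2.9,fy=2.9,interpolation=cv2.INTER_CUBIC))"
```

```text
[723.99707615 320.76065315 302.15343875]
```

View pics/t4.png

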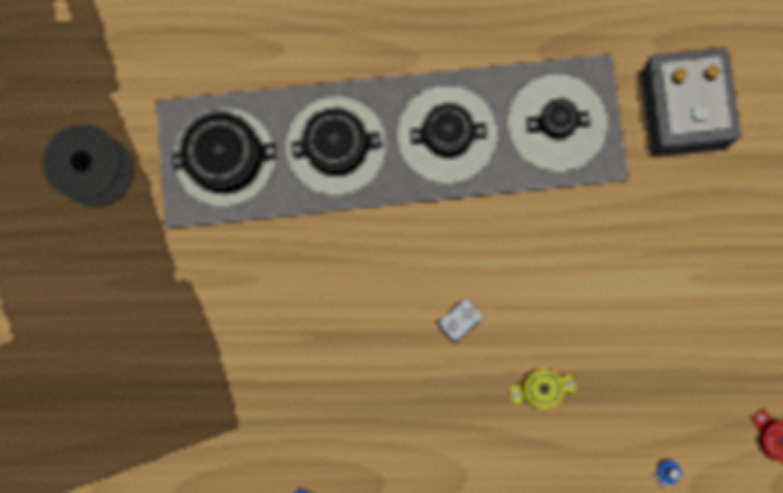

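The final picture shows all four upright on their marks. Ear midpoints against mark centres:

| Sounder | Ear midpoint (px) | Mark centre (px) |
|---|---|---|
| 30 | (559,122) | d (558,123) |
| 40 | (448,133) | c (448,133) |
| 50 | (337,144) | b (335,145) |
| 60 | (224,156) | a (224,157) |

All are within about 1.5 mm. The battery is undisturbed and the gripper is clear.

```bash
python3 -c "
from cell import *
print(job_done())"
```

```text
the job is handed in; nothing more can be done
None
```

The four sounders are on the marks in order of diameter (30 mm next to the test box, 60 mm farthest), each within about 1.5 mm of centre; the battery was not touched, and the job was handed in at about 21 s.

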